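# Tip the plug-in module onto its feet and dock it

### The job

One of the two grey housings standing on end in the docking station is a plug-in module: tip it over, away from you, onto its four rubber feet, by pushing high on its back, not lifting it off the tray. Then slide it straight back in its own bay, plug end first, until the connector bar is fully home, and press it firmly against the stop for a moment with about 20 N, by feel, without ramming it. Leave the other housing (plain, without feet) standing and the glassware and box where they are.

Things in the scene. Friction and masses are not known exactly. Their poses are not given: they have to be found in the camera images.
- dock: Fixed docking station. Origin on the bench under its tray, midway between its two bays; x points into the station (away from the robot, the docking direction), y left, z up. Aluminium tray 5 mm thick, x -80 to 320, y -280 to 280 mm. The bays are centred on y = +100 and -100 mm; a housing stands in each near x = 0.
- rail_mid (a point): Middle of the underside of the fixed overhead rail, station x = 60 mm, 250 mm over the bench. The rail is 40 mm square, runs along station y (560 mm) on two posts, 40 x 30 mm, at y = +265 and -265 mm. An upright hand cannot follow the push beneath it; a hand leaning back 30 to 45 degrees can.
- bar (a joint): How far the connector bar is pushed in, in m: 0 out, 0.025 home against its hard stop. Steel bar 400 mm wide across both bays, reaching 15 to 75 mm over the bench, its front face at station x = 225 mm plus this value. Starts 0 to 8 mm in; slides along station x with about 2.5 N of friction; no spring, stays where it is left. The module is seated by holding it against the stop with 8 to 45 N, best 20 N; sliding takes less.
- module_mid (a point): Centre of the plug-in module: rigid grey casing 84 x 100 x 170 mm (x, y, z), 0.35 to 0.65 kg, balanced about its centre; dark vent slots on its -x face (back). Starts standing on its plain -z end, z up, +x (feet) roughly towards the bar, centre 90 mm over the bench. Falls over once leant past about 26 degrees. On its feet: x points down, z to the bar, centre 53 mm over the bench.
- module_plug (a point): Centre of the module's +z end, with a flush black connector with a brass middle; 85 mm from its centre, same axes. Docked, it lies against the bar at station x = 250 mm. Sliding the lying module takes about 2 to 7 N, plus the bar's friction.
- module_feet (a point): Centre of the module's +x face, 42 mm from its centre, same axes. Four round rubber feet, 20 mm across, stand 6 mm proud of this face near its corners.
- blank_mid (a point): Centre of the blank housing: same grey casing, 84 x 100 x 170 mm, without feet, vents or connector, standing upright in the other bay (centre 90 mm over the bench). To be left standing.
- solvent_mid (a point): Centre of a glass solvent bottle, 72 mm across, 170 mm tall, to be left alone.
- jar_mid (a point): Centre of an amber jar, 64 mm across, 90 mm tall, to be left alone.
- vialbox_mid (a point): Centre of an open white vial box 120 x 90 x 45 mm, to be left alone.
Things that resemble listed ones, but are neither listed nor needed, are in the scene too. What is shaped like the part that bears module_mid but blue is not meant.

How it is judged (in metres and radians):
On the way, in this order (a step that is already met when the one before it is completed fails the run):
1. the module lies on its four feet (angle between module_mid's own x axis and vertical above 3 rad), for 0.2 s.
2. the module is home in its bay and pressed against the stopped bar with over 8 N (x of module_plug in the frame of dock above 0.2465 m and angle between module_mid's own x axis and vertical above 3 rad and angle between the x axis of dock and the z axis of module_mid, either way round below 0.09 rad and (y of module_mid in the frame of dock between 0.07 and 0.13 m or y of module_mid in the frame of dock between -0.13 and -0.07 m) and contact force between module and bar above 8 N), for 0.2 s.
At the end, for the whole second after the job is handed in: The module lies on its feet (within 8 degrees), its connector end against the bar and within 3.5 mm of the home position (bar at least 21.5 mm in), square to the station within 5 degrees and within 30 mm of its bay's centre line; the blank housing still stands (x of module_plug in the frame of dock above 0.2465 m and angle between module_mid's own x axis and vertical above 3 rad and angle between the x axis of dock and the z axis of module_mid, either way round below 0.09 rad and (y of module_mid in the frame of dock between 0.07 and 0.13 m or y of module_mid in the frame of dock between -0.13 and -0.07 m) and value of joint bar above 0.0215 m and angle between blank_mid's own z axis and vertical below 0.1 rad); the robot touches nothing.
It fails at once if the module is lifted (tipping raises its centre to about 100 mm over the bench, never 130 mm) (height (world z) of module_mid above 0.13 m).
It fails at once if the module is rammed against the bar (over 45 N) (contact force between module and bar above 45 N).
It fails at once if the blank housing is shoved by over 15 mm (distance of blank_mid from where it was at the start of the episode above 0.015 m).
It fails at once if the bottle, jar or vial box is moved by over 20 mm (distance of any of solvent_mid, jar_mid, vialbox_mid from where it was at the start of the episode above 0.02 m).
It also fails if it takes over 45 s, if anything falls off the work surface, if the arm or the gripper's body presses on something with over 40 N, if the wrist force passes 120 N, or if a joint passes its speed limit or range.

### The arm

A 6-joint arm with a two-finger parallel gripper is mounted at the origin on the work surface. World frame = base frame: x ahead of the robot, y to its left, z up, the work surface at z = 0. Lengths are in m, angles in degrees, forces in N, time in s.
With the tool pointing down it reaches from about 0.35 to 0.85 m from the base axis. Payload 8.1 kg.
Tool frame: the origin (TCP) lies at the very end of the fingers, on their centre line; the grasp point (between the pads) lies 19 mm behind it; z points along the fingers, y is the line along which they close (so a half turn about z gives the same grasp; the last joint's range is limited). The gripper opens to 93 mm and grips with 3 to 60 N. Pads are 15 mm wide; open, the fingers measure 128 mm over their backs; the gripper's body (75 mm by 188 mm) begins 65 mm behind the grasp point.
Start: joints at [65.294, 7.471, 85.268, -0, 87.261, -4.893], TCP at [0.203, 0.564, 0.219] pointing down, gripper open.
Joint ranges: [-169.43, 169.43], [-51.17, 129.36], [1.28, 143.12], [-76.62, 256.62], [0, 156.53], [-152.29, 152.29]. Speed limits (degrees/s): [136.94, 136.94, 159.86, 180, 180, 180].

### API

Orientations are given as a 3x3 rotation matrix whose columns are the frame's x, y, z axes.
In Python, from workcell import * gives the robot as it stands.
- The arm moves only by the tool step_arm, never from a script. Its argument "increments" is a list that holds one entry, the list of rows, each a list of 7 numbers: the turn, a rotation vector about the tool's x, y, z scaled (see below), then the shift along the tool's x, y, z scaled (see below), then the gripper command: -1 is fully open, 1 is shut, values between are in proportion. A call has 1 to 12 rows; each row shifts and turns the commanded pose from where the row before left it, along the tool's axes as they then stand; what a row does not reach is not made up. The controller multiplies each number of a shift by 0.08 m and each number of a turn by 45 degrees. A row lasts 1/8 s, in which the tool goes at most 62.5 mm and 10.7 degrees, less where a joint would pass 70% of its speed; a pose out of reach is approached as far as the arm can. A call with a number of a shift or a turn outside -1 to 1 is refused whole. A call with a gripper value outside its range is refused whole. The fingers move at their own pace and stop on an object; "grip_force" is the grip in N (left out, the last holds). Time passes only in rows, so rows that do not move let the fingers close. It gives the time, the measured TCP pose, the force, the opening and the grip force at its end, in the units of the state.
- get_state(): the state, without advancing time (a new reading comes with each control period).
- capture(name): name is "side" or "top"; returns the picture (480x640x3 uint8, blue, green, red); there is no depth.
- get_calibration(name): a dict with "vfov" (degrees; the focal length in pixels is half the picture's height over the tangent of half this angle, whatever the lens; pixels are square), "cx", "cy" (the principal point, pixels), "k1" (the pictures are not rectified: a ray, as slopes to the right and down, at radius r is drawn at 1 + k1 r^2 times it, then the intrinsics apply), "rvec" (rotation vector, rad) and "tvec" (3), from world to camera coordinates, as OpenCV has them. Camera axes: x right, y down, z forward; pixel columns grow to the right and rows downward; lengths in m; the calibration is good to about 2 mm. A picture is of the moment at which its call begins. get_calibration takes no time and is no camera call.
- close_job(): hands the job in; it is judged then, once.
The state is a dict: "clock": time; "joints": joint angles; "qvel": joint speeds; "joint_efforts": joint torques, N m; "ee_pos": TCP position; "ee_rot": TCP orientation; "contact_force": force on the tool from outside, world axes, zero at the start; "moment": the same for the moment, N m; "opening": finger opening in m; "grasp_force": force on a finger pad.
Only numpy, scipy, OpenCV 4.12 (cv2) and the standard library are available. Lean on these libraries where they do the work, as an engineer would, in place of code of your own. Each camera call takes 0.05 s, during which the arm holds its last target. There are 200 camera calls.

## Working session

There is one attempt and no reset: what is moved stays moved. The work goes in short steps, Python scripts to look and compute and a tool call to move; the robot and the scene stay as the last step left them, time stands still between calls to the robot, and variables do not carry over. Pictures are saved under pics/ and viewed, at most 10 in all, crops included, and the job is handed in when it is done.

Besides the shell and the picture viewer there is one more tool, called after "Call:" by a JSON object that holds its "method" and its "body", one argument or row to a line. step_arm: Moves the arm, as the interface text tells. Its arguments: {"type":"object","properties":{"increments":{"type":"array"},"grip_force":{"type":"number"}},"required":["increments"]}

```bash
mkdir -p pics; ls
python3 - <<'E'
from workcell import *
import cv2
for n in("side","top"):
    cv2.imwrite(f"pics/{n}0.png",capture(n)); c=get_calibration(n); print(n,c)
s=get_state(); print(s)
E
```

```text
pics
side {'vfov': 44.26208780850126, 'cx': 315.161985108434, 'cy': 234.84536809615588, 'k1': -0.20063063905713, 'rvec': array([ 2.17723993, -1.17988194,  0.4143082 ]), 'tvec': array([-0.26483841,  0.48813397,  1.37021292])}
top {'vfov': 52.54679212918605, 'cx': 320.4647659724216, 'cy': 238.67466000956256, 'k1': -0.02578296447067921, 'rvec': array([ 2.11425054, -2.16453379,  0.17199455]), 'tvec': array([0.04651729, 0.54667449, 1.14370508])}
{'clock': 0.1, 'joints': array([ 6.52968114e+01,  7.51044963e+00,  8.53232574e+01,  6.52191657e-04,
        8.72622419e+01, -4.89347024e+00]), 'qvel': array([-0.03489232, -0.17350454, -0.08283992, -0.08458992,  0.03746559,
       -0.09490114]), 'joint_efforts': array([ 9.71113986e-04, -5.61346328e+01, -4.93089795e+01,  7.70060043e-02,
        2.92717782e-02,  1.95638727e-06]), 'ee_pos': array([0.20309963, 0.56402798, 0.21769372]), 'ee_rot': array([[-9.40823058e-01,  3.38897433e-01, -7.10184228e-04],
       [ 3.38898142e-01,  9.40821848e-01, -1.51661886e-03],
       [ 1.54178600e-04, -1.66755011e-03, -9.99998598e-01]]), 'contact_force': array([ 0.03680478, -0.77785471,  0.20129879]), 'moment': array([-0.02868742, -0.01227726,  0.00046451]), 'grasp_force': 0.0, 'opening': 0.09271689382853544}
```

View pics/side0.png

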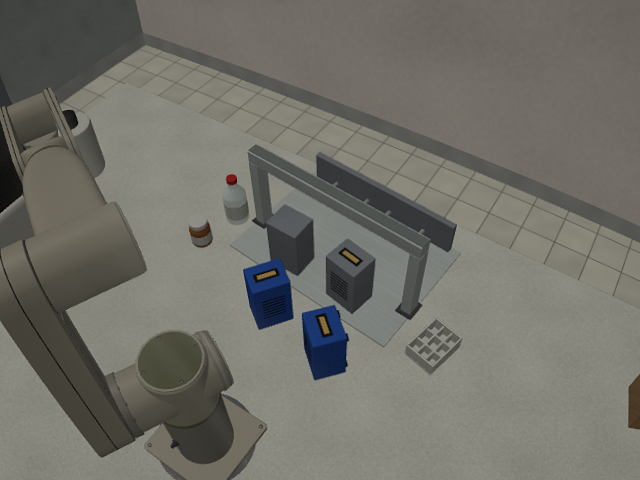

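View pics/top0.png

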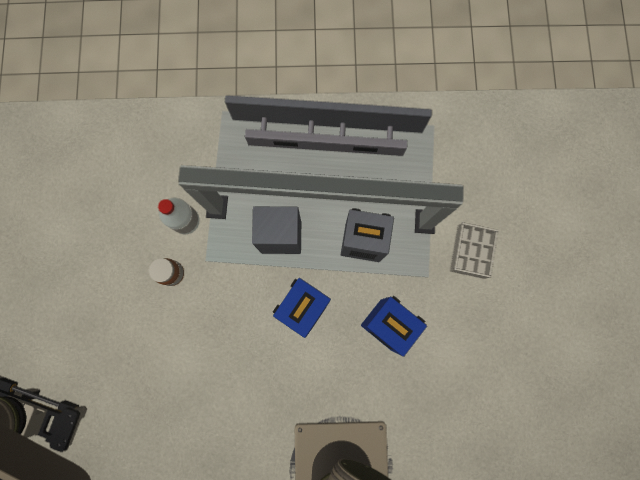

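Candidates: the grey housing at top view (368,232) has brass/black connector, dark vents and feet tabs, so it is the module. The grey one at (277,230) is plain, so it is the blank. The two blue ones at (302,307) and (394,326) are not meant. I'll confirm this in an enlarged crop.

```bash
cat > h.py <<'E'
from workcell import *
import numpy as np, cv2
def cam(n):
    c=get_calibration(n); f=240/np.tan(np.radians(c["vfov"])/2)
    K=np.array([[f,0,c["cx"]],[0,f,c["cy"]],[0,0,1]]); R=cv2.Rodrigues(c["rvec"])[0]
    return K,np.array([c["k1"],0,0,0,0.]),R,c["tvec"]
def ray(n,p):
    K,d,R,t=cam(n)
    u=cv2.undistortPointsIter(np.array(p,float).reshape(-1,1,2),K,d,None,None,(3,50,1e-10)).reshape(-1,2)
    return -R.T@t,np.c_[u,np.ones(len(u))]@R
def onplane(n,p,z):
    o,v=ray(n,p); return o+v*((z-o[2])/v[:,2])[:,None]
E
python3 - <<'E'
from h import *
im=cv2.imread("pics/top0.png")
cv2.imwrite("pics/crop.png",cv2.resize(im[85:285,170:470],None,fx=2.66,fy=2.66,interpolation=cv2.INTER_CUBIC)[:600,:800])
hsv=cv2.cvtColor(im,cv2.COLOR_BGR2HSV)
m=cv2.inRange(hsv,(10,120,120),(30,255,255)); m[:200]=0;m[260:]=0;m[:,:330]=0;m[:,410:]=0
ys,xs=np.nonzero(m); print(len(xs),xs.mean(),ys.mean())
r=cv2.minAreaRect(np.c_[xs,ys].astype(np.float32)); print(r); print(onplane("top",cv2.boxPoints(r),.175)); print(onplane("top",[[xs.mean(),ys.mean()]],.175))
E
```

```text
108 368.69444444444446 230.69444444444446
((368.6351623535156, 230.68919372558594), (21.536266326904297, 4.767570495605469), 9.462322235107422)
[[ 0.54096536 -0.04698865  0.175     ]
 [ 0.55131292 -0.0490655   0.175     ]
 [ 0.54240689 -0.09499139  0.175     ]
 [ 0.53208317 -0.09284456  0.175     ]]
[[ 0.5416711  -0.07110974  0.175     ]]
```

View pics/crop.png

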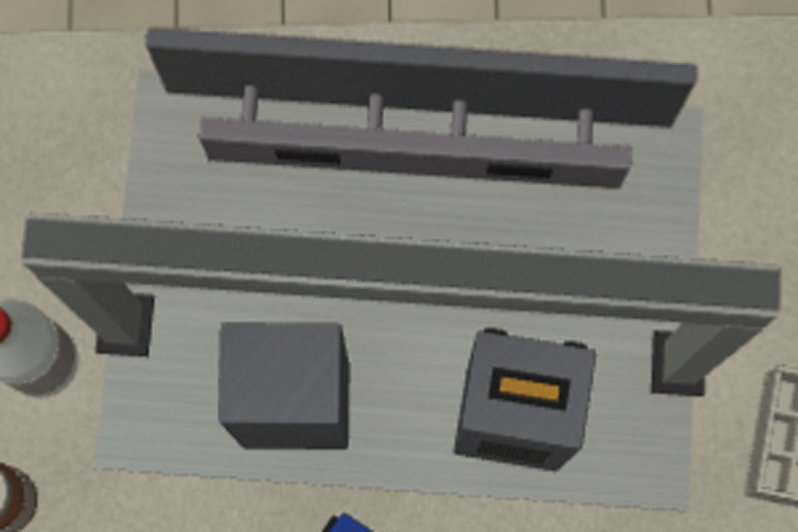

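Crop confirms: module (crop 530,390) has the brass connector, vents on the near side and feet on the far side. The blank (283,372) is plain.

Run:
```python
from h import *
g=lambda L:np.array(L,float)/2.66+[170,85]
tr=onplane("top",g([(97,468),(687,510),(700,108),(142,70)]),.005)
rl=onplane("top",g([(27,218),(780,268),(778,310),(25,262)]),.29)
md=onplane("top",g([(478,332),(596,348),(580,446),(464,428)]),.175)
bl=onplane("top",g([(221,323),(340,323),(343,423),(220,423)]),.175)
for n,p in(("tray",tr),("rail",rl),("mod",md),("blank",bl)):
    e=p[0]-p[1]; e2=p[3]-p[2]
    a=[round(float(np.degrees(np.arctan2(-v[0],v[1]))),2) for v in(e,e2)]
    print(n,p[:,:2].round(4).tolist(),p.mean(0).round(4),a)
th=np.arctan2(*(lambda v:(-v[0],v[1]))(rl[0]-rl[1]+rl[3]-rl[2])); x=np.array([np.cos(th),np.sin(th)]);y=np.array([-x[1],x[0]])
c=tr.mean(0)[:2]-.12*x; c2=rl.mean(0)[:2]-.06*x
print(np.degrees(th),c,c2)
o=(c+c2)/2
for n,p in(("mod",md.mean(0)),("blank",bl.mean(0))): print(n,(p[:2]-o)@x,(p[:2]-o)@y)
# blue
im=cv2.imread("pics/top0.png"); m=cv2.inRange(cv2.cvtColor(im,cv2.COLOR_BGR2HSV),(105,120,50),(130,255,255))
for k in cv2.findContours(m,0,2)[0]:
    if cv2.contourArea(k)>100:
        print(onplane("top",cv2.boxPoints(cv2.minAreaRect(k)),.17).round(3)[:,:2].tolist())
```

```text
tray [[0.504, 0.3206], [0.4514, -0.233], [0.8476, -0.2695], [0.9002, 0.2818]] [0.6758 0.025  0.005 ] [-5.43, -5.46]
rail [[0.6585, 0.309], [0.607, -0.2488], [0.5752, -0.245], [0.6247, 0.3097]] [0.6164 0.0312 0.29  ] [-5.28, -5.1]
mod [[0.589, -0.0313], [0.5733, -0.1279], [0.4925, -0.111], [0.5095, -0.0173]] [ 0.5411 -0.0719  0.175 ] [-9.23, -10.27]
blank [[0.6016, 0.1802], [0.5993, 0.0821], [0.5159, 0.081], [0.5183, 0.1811]] [0.5588 0.1311 0.175 ] [-1.37, -1.34]
-5.189539145656603 [0.55627641 0.0358059 ] [0.55660059 0.03665642]
mod -0.005481835792170268 -0.10906509823827878
blank -0.006237311776078629 0.09466002270487947
[[0.339, -0.045], [0.407, -0.103], [0.336, -0.188], [0.27, -0.13]]
[[0.364, 0.141], [0.445, 0.084], [0.396, 0.016], [0.317, 0.073]]
```

Call:
{"method": "step_arm", "body": {
  "increments": [
    [[0,0,0,0,0,-0.5,-0.1],[0,0,0,0,0,-0.5,-0.1],[0,0,0,0,0,-0.5,-0.1],[0,0,0,0,0,-0.5,-0.1],[0,0,-0.222,0,0,0,-0.1],[0,-0.211,0,0,0,0,-0.1],[0,-0.211,0,0,0,0,-0.1],[0,-0.211,0,0,0,0,-0.1],[0,-0.211,0,0,0,0,-0.1],[0,0,0,0,0,0,-0.1],[0,0,0,0,0,0,-0.1]]
  ]
}}

```text
clock: 1.48
ee_pos: [0.2033, 0.5646, 0.3786]
ee_rot: [[-0.778, 0.17, 0.604], [0.134, 0.985, -0.105], [-0.613, -0.0, -0.79]]
contact_force: [0.8, 0.4, -0.1]
opening: 0.0511
grasp_force: 0.0
```

```bash
cat > to.py <<'E'
import sys
from h import *
# target x y z yaw -> delta in tool axes /0.08, and turn error /45deg (lean 38)
def to(p,yaw=None,lean=38):
    s=get_state(); R=np.array(s["ee_rot"]); d=np.array(p)-s["ee_pos"]
    print("t",s["clock"],"pos",s["ee_pos"].round(4),"F",s["contact_force"].round(2),"open",round(s["opening"],4),"J",s["joints"].round(1))
    print("shift",(R.T@d/.08).round(3))
    if yaw is not None:
        t=np.radians(yaw);l=np.radians(lean)
        x=np.array([np.cos(t),np.sin(t),0]);y=np.array([-x[1],x[0],0]);zt=x*np.sin(l)-np.array([0,0,1])*np.cos(l)
        T=np.c_[np.cross(y,zt),y,zt]; print("turn",(np.degrees(cv2.Rodrigues(R.T@T)[0].ravel())/45).round(3),"shift after",(T.T@d/.08).round(3))
if __name__=="__main__":
    a=[float(v) for v in sys.argv[1:]]; to(a[:3],*a[3:])
E
python3 to.py .464 -.0586 .33 -9.8
```

```text
t 1.475 pos [0.2033 0.5646 0.3786] F [ 0.81  0.43 -0.08] open 0.0511 J [ 87.5   7.1  77.3 -38.   98.9   2.3]
shift [-3.211 -7.12   3.265]
turn [-0.    -0.004 -0.   ] shift after [-3.201 -7.121  3.272]
```

Call:
{"method": "step_arm", "body": {
  "increments": [
    [[0,0,0,-0.267,-0.593,0.272,-0.1],[0,0,0,-0.267,-0.593,0.272,-0.1],[0,0,0,-0.267,-0.593,0.272,-0.1],[0,0,0,-0.267,-0.593,0.272,-0.1],[0,0,0,-0.267,-0.593,0.272,-0.1],[0,0,0,-0.267,-0.593,0.272,-0.1],[0,0,0,-0.267,-0.593,0.272,-0.1],[0,0,0,-0.267,-0.593,0.272,-0.1],[0,0,0,-0.267,-0.593,0.272,-0.1],[0,0,0,-0.267,-0.593,0.272,-0.1],[0,0,0,-0.267,-0.593,0.272,-0.1],[0,0,0,-0.267,-0.593,0.272,-0.1]]
  ]
}}

```text
clock: 2.98
ee_pos: [0.4939, -0.0315, 0.3435]
ee_rot: [[-0.79, 0.195, 0.581], [0.141, 0.98, -0.138], [-0.597, -0.027, -0.802]]
contact_force: [0.3, -0.0, -0.4]
opening: 0.0509
grasp_force: 0.0
```

```bash
python3 to.py .464 -.0586 .145 -9.8
```

```text
t 2.975 pos [ 0.4939 -0.0315  0.3435] F [ 0.31 -0.04 -0.36] open 0.0509 J [ -6.4 -49.2 123.9  -4.5  68.9 -85.4]
shift [ 1.728 -0.336  1.819]
turn [-0.048 -0.03  -0.005] shift after [ 1.772 -0.397  1.764]
```

Call:
{"method": "step_arm", "body": {
  "increments": [
    [[-0.048,-0.03,0,0,0,0,-0.1],[0,0,0,0,0,0,-0.1]]
  ]
}}

```text
clock: 3.22
ee_pos: [0.4941, -0.0312, 0.3421]
ee_rot: [[-0.778, 0.177, 0.603], [0.141, 0.984, -0.107], [-0.612, 0.002, -0.791]]
contact_force: [-0.2, 0.3, -0.4]
opening: 0.0514
grasp_force: 0.0
```

```bash
python3 to.py .464 -.0586 .145 -9.8
```

```text
t 3.225 pos [ 0.4941 -0.0312  0.3421] F [-0.21  0.29 -0.38] open 0.0514 J [ -9.1 -51.2 125.4  -0.6  68.  -88.9]
shift [ 1.753 -0.408  1.758]
turn [-0.003 -0.006 -0.008] shift after [ 1.764 -0.402  1.749]
```

Call:
{"method": "step_arm", "body": {
  "increments": [
    [[0,0.222,0,0,0,0,-0.1],[0,0,0,0,0,0,-0.1]]
  ]
}}

```text
clock: 3.48
ee_pos: [0.4953, -0.0283, 0.3405]
ee_rot: [[-0.874, 0.171, 0.454], [0.152, 0.985, -0.078], [-0.461, 0.0, -0.888]]
contact_force: [0.1, -1.3, 0.9]
opening: 0.0513
grasp_force: 0.0
```

```bash
python3 to.py .464 -.0586 .145 -9.8 28
```

```text
t 3.475 pos [ 0.4953 -0.0283  0.3405] F [ 0.06 -1.25  0.87] open 0.0513 J [ -8.9 -39.  115.4  -0.4  76.2 -89. ]
shift [ 1.411 -0.442  2.021]
turn [ 0.    -0.013 -0.001] shift after [ 1.431 -0.44   2.007]
```

Call:
{"method": "step_arm", "body": {
  "increments": [
    [[0,0,0,0.176,-0.055,0.253,-0.1],[0,0,0,0.176,-0.055,0.253,-0.1],[0,0,0,0.176,-0.055,0.253,-0.1],[0,0,0,0.176,-0.055,0.253,-0.1],[0,0,0,0.176,-0.055,0.253,-0.1],[0,0,0,0.176,-0.055,0.253,-0.1],[0,0,0,0.176,-0.055,0.253,-0.1],[0,0,0,0.176,-0.055,0.253,-0.1],[0,0,0,0,0,0,-0.1],[0,0,0,0,0,0,-0.1]]
  ]
}}

```text
clock: 4.72
ee_pos: [0.4651, -0.0584, 0.1476]
ee_rot: [[-0.871, 0.17, 0.461], [0.15, 0.985, -0.079], [-0.468, 0.0, -0.884]]
contact_force: [0.1, 0.3, 0.3]
opening: 0.0512
grasp_force: 0.0
```

```bash
python3 to.py .489 -.063 .145 -9.8 28; python3 -c "
from h import *
cv2.imwrite('pics/t1.png',capture('side')[130:400,180:480].repeat(2,0).repeat(2,1))"
```

```text
t 4.725 pos [ 0.4651 -0.0584  0.1476] F [0.12 0.32 0.26] open 0.0512 J [-15.7 -44.8 138.7   3.3  58.4 -96.9]
shift [-0.254 -0.006  0.171]
turn [ 0.    -0.002  0.001] shift after [-0.253 -0.005  0.172]
```

View pics/t1.png

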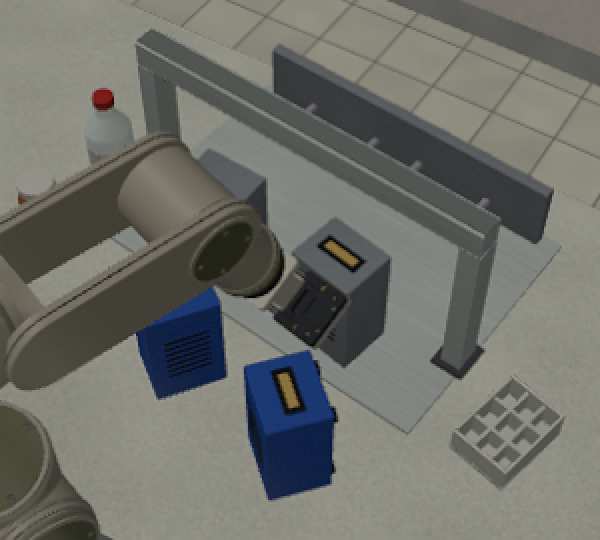

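The hand is behind the module's back, gripper at (320,300) in the crop. Now I'll make contact high up.

Call:
{"method": "step_arm", "body": {
  "increments": [
    [[0,0,0,-0.09,0,0.014,-0.1],[0,0,0,-0.09,0,0.014,-0.1],[0,0,0,-0.09,0,0.014,-0.1],[0,0,0,-0.09,0,0.014,-0.1],[0,0,0,-0.09,0,0.014,-0.1],[0,0,0,0,0,0,-0.1]]
  ]
}}

```text
clock: 5.52
ee_pos: [0.4983, -0.0646, 0.157]
ee_rot: [[-0.873, 0.17, 0.457], [0.151, 0.985, -0.078], [-0.464, 0.001, -0.886]]
contact_force: [-0.9, 0.4, 0.3]
opening: 0.0512
grasp_force: 0.8
```

Call:
{"method": "step_arm", "body": {
  "increments": [
    [[0,-0.022,0,-0.14,0,0.006,-0.1],[0,-0.022,0,-0.14,0,0.008,-0.1],[0,-0.022,0,-0.133,0,0.021,-0.1],[0,-0.022,0,-0.126,0,0.034,-0.1],[0,0,0,0,0,0,-0.1]]
  ]
}}

```text
clock: 6.15
ee_pos: [0.5382, -0.0715, 0.1733]
ee_rot: [[-0.839, 0.17, 0.517], [0.145, 0.985, -0.089], [-0.525, 0.001, -0.851]]
contact_force: [-0.7, 0.1, -0.2]
opening: 0.0507
grasp_force: 0.4
```

```bash
python3 to.py .489 -.063 .145 -9.8 32; python3 -c "
from h import *
cv2.imwrite('pics/t2.png',capture('side')[130:400,180:480].repeat(2,0).repeat(2,1))"
```

```text
t 6.15 pos [ 0.5382 -0.0715  0.1733] F [-0.69  0.15 -0.23] open 0.0507 J [-14.8 -32.6 130.2   3.4  50.9 -96.5]
shift [ 0.717 -0.001 -0.026]
turn [ 0.001 -0.008 -0.   ] shift after [ 0.717 -0.    -0.03 ]
```

View pics/t2.png

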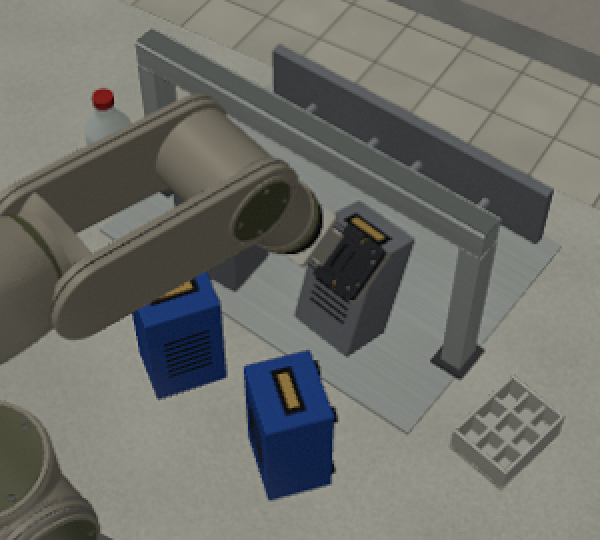

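The module is tipping cleanly, about 15° (its top at (370,220)). I'll keep pushing.

Call:
{"method": "step_arm", "body": {
  "increments": [
    [[0,-0.022,0,-0.125,0,0.037,-0.1],[0,-0.022,0,-0.118,0,0.049,-0.1],[0,-0.022,0,-0.11,0,0.061,-0.1],[0,-0.022,0,-0.101,0,0.073,-0.1],[0,-0.022,0,-0.1,0,0.075,-0.1],[0,0,0,0,0,0,-0.1],[0,0,0,0,0,0,-0.1],[0,0,0,0,0,0,-0.1],[0,0,0,0,0,0,-0.1]]
  ]
}}

```text
clock: 7.32
ee_pos: [0.5872, -0.0799, 0.1782]
ee_rot: [[-0.791, 0.17, 0.587], [0.137, 0.985, -0.101], [-0.596, 0.001, -0.803]]
contact_force: [-0.1, -0.2, 0.7]
opening: 0.0514
grasp_force: 0.0
```

```bash
python3 to.py .464 -.0586 .158 -9.8; python3 -c "
from h import *
cv2.imwrite('pics/t3.png',capture('side')[130:400,180:480].repeat(2,0).repeat(2,1))"
```

```text
t 7.325 pos [ 0.5872 -0.0799  0.1782] F [-0.15 -0.15  0.65] open 0.0514 J [-14.5 -27.  127.9   4.2  42.6 -96.9]
shift [ 1.405  0.    -0.728]
turn [ 0.001 -0.031 -0.   ] shift after [ 1.387e+00  1.000e-03 -7.630e-01]
```

View pics/t3.png

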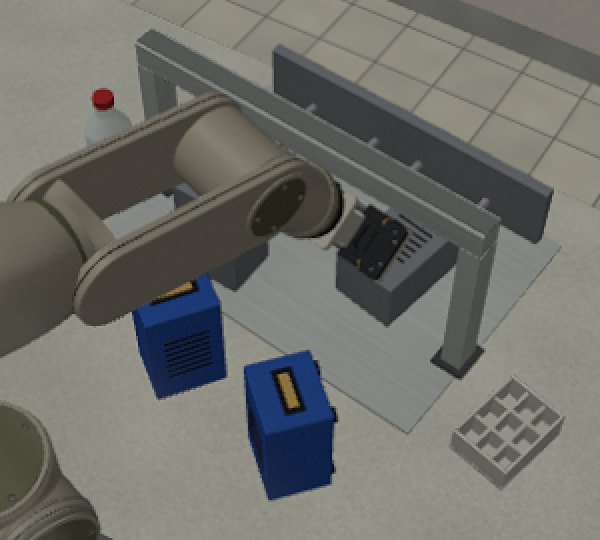

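The module lies on its feet with the vents up (crop (415,235)). I'll back off and measure its pose.

Call:
{"method": "step_arm", "body": {
  "increments": [
    [[0,0,0,0.267,0,-0.2,-0.1],[0,0,0,0.267,0,-0.2,-0.1],[0,0,0,0.267,0,-0.2,-0.1],[0,0,0,0,0,0,-0.1]]
  ]
}}

```text
clock: 7.88
ee_pos: [0.5078, -0.0663, 0.1789]
ee_rot: [[-0.79, 0.17, 0.589], [0.137, 0.985, -0.102], [-0.597, 0.0, -0.802]]
contact_force: [0.6, -0.1, 0.9]
opening: 0.0509
grasp_force: 0.0
```

```bash
python3 to.py .53 -.07 .05 -9.8 32; python3 -c "
from h import *
im=capture('top');cv2.imwrite('pics/t4raw.png',im)
cv2.imwrite('pics/t4.png',cv2.resize(im[110:260,310:460],None,fx=4,fy=4,interpolation=cv2.INTER_CUBIC))"
```

```text
t 7.875 pos [ 0.5078 -0.0663  0.1789] F [ 0.57 -0.11  0.93] open 0.0509 J [-15.9 -46.3 139.4   4.7  50.5 -97.9]
shift [7.370e-01 1.000e-03 1.461e+00]
turn [ 0.     0.104 -0.   ] shift after [6.150e-01 1.000e-03 1.516e+00]
```

View pics/t4.png

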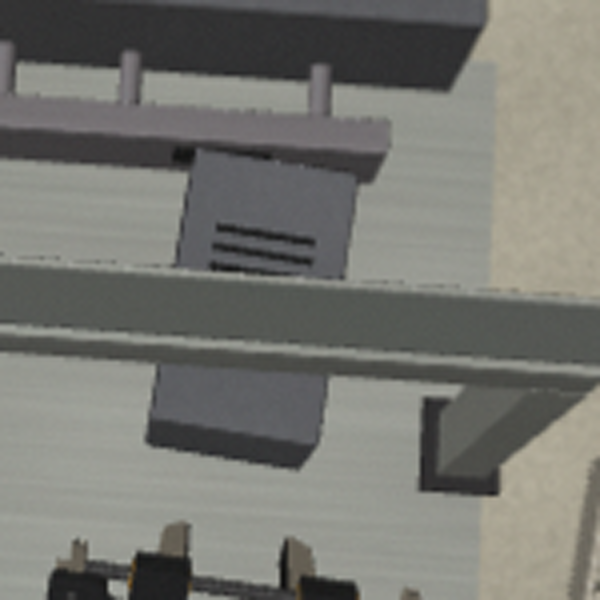

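Run:
```python
from h import *
p=onplane("top",np.array([(196,150),(357,176),(320,444),(153,418)],float)/4+[310,110],.095)[:,:2]
th=np.radians(-5.35);x=np.array([np.cos(th),np.sin(th)]);y=np.array([-x[1],x[0]]);o=np.array([.5564,.0362])
print(p.round(4)); print(np.c_[(p-o)@x,(p-o)@y].round(4))
e=p[0]+p[1]-p[2]-p[3]; print(np.degrees(np.arctan2(e[1],e[0])),np.linalg.norm(e)/2)
r=(p[2]+p[3])/2; print("rear",r,"dock",(r-o)@x,(r-o)@y)
b=onplane("top",np.array([(0,160),(375,183)],float)/4+[310,110],.015)[:,:2]; print("bar bottom front x",(b-o)@x)
```

```text
[[ 0.7596 -0.0642]
 [ 0.7411 -0.1604]
 [ 0.5776 -0.1305]
 [ 0.5954 -0.0329]]
[[ 0.2117 -0.081 ]
 [ 0.2022 -0.1786]
 [ 0.0366 -0.164 ]
 [ 0.0453 -0.0651]]
-10.591895051666212 0.16668645404316637
rear [ 0.58650813 -0.08168059] dock 0.04096809325134633 -0.11455980392313607
bar bottom front x [0.22517211 0.22676381]
```

```bash
python3 to.py .556 -.076 .047 -9.8 32|tail -1
```

```text
turn [ 0.     0.105 -0.001] shift after [ 0.364 -0.017  1.723]
```

Call:
{"method": "step_arm", "body": {
  "increments": [
    [[0,0.105,0,0,0,0,-0.1],[0,0,0,0.052,-0.002,0.246,-0.1],[0,0,0,0.052,-0.002,0.246,-0.1],[0,0,0,0.052,-0.002,0.246,-0.1],[0,0,0,0.052,-0.002,0.246,-0.1],[0,0,0,0.052,-0.002,0.246,-0.1],[0,0,0,0.052,-0.002,0.246,-0.1],[0,0,0,0.052,-0.002,0.246,-0.1],[0,0,0,0,0,0,-0.1],[0,0,0,0,0,0,-0.1]]
  ]
}}

```text
clock: 9.18
ee_pos: [0.5557, -0.0756, 0.0463]
ee_rot: [[-0.837, 0.17, 0.52], [0.145, 0.985, -0.089], [-0.528, 0.001, -0.85]]
contact_force: [0.5, 1.0, 0.6]
opening: 0.0511
grasp_force: 0.0
```

```bash
python3 to.py .580 -.0805 .047 -10.6 32
```

```text
t 9.175 pos [ 0.5557 -0.0756  0.0463] F [0.54 0.98 0.58] open 0.0511 J [-14.8 -17.1 133.8   5.1  31.6 -98.5]
shift [-0.268 -0.009  0.156]
turn [ 0.01  -0.004  0.015] shift after [-0.267 -0.005  0.157]
```

Call:
{"method": "step_arm", "body": {
  "increments": [
    [[0,0,0,-0.0424,0,0.0265,-0.1],[0,0,0,-0.0424,0,0.0265,-0.1],[0,0,0,-0.0424,0,0.0265,-0.1],[0,0,0,-0.0424,0,0.0265,-0.1],[0,0,0,-0.0424,0,0.0265,-0.1],[0,0,0,-0.0424,0,0.0265,-0.1],[0,0,0,0,0,0,-0.1]]
  ]
}}

```text
clock: 10.05
ee_pos: [0.579, -0.0796, 0.0457]
ee_rot: [[-0.837, 0.17, 0.52], [0.145, 0.985, -0.089], [-0.527, 0.001, -0.85]]
contact_force: [-1.1, -0.0, 0.6]
opening: 0.0508
grasp_force: 0.7
```

Call:
{"method": "step_arm", "body": {
  "increments": [
    [[-0.012,0,-0.02,-0.0318,0.003,0.02,-0.1],[-0.012,0,-0.02,-0.0318,0.003,0.02,-0.1],[-0.012,0,-0.02,-0.0318,0.003,0.02,-0.1],[-0.012,0,-0.02,-0.0318,0.003,0.02,-0.1],[-0.012,0,-0.02,-0.0318,0,0.02,-0.1]]
  ]
}}

```text
clock: 10.68
ee_pos: [0.5933, -0.0808, 0.0454]
ee_rot: [[-0.848, 0.079, 0.525], [0.067, 0.997, -0.042], [-0.526, -0.001, -0.85]]
contact_force: [-10.4, -2.2, 7.5]
opening: 0.0509
grasp_force: 5.0
```

```bash
python3 to.py .580 -.0805 .047 -5.35 32; python3 -c "
from h import *
im=capture('top');cv2.imwrite('pics/t5raw.png',im)
cv2.imwrite('pics/t5.png',cv2.resize(im[110:260,310:460],None,fx=4,fy=4,interpolation=cv2.INTER_CUBIC))"
```

```text
t 10.675 pos [ 0.5933 -0.0808  0.0454] F [-10.36  -2.23   7.47] open 0.0509 J [ -16.7   -9.6  127.8   12.2   31.2 -110.9]
shift [ 0.131 -0.009 -0.105]
turn [ 0.009 -0.005  0.016] shift after [ 0.13  -0.012 -0.105]
```

View pics/t5.png

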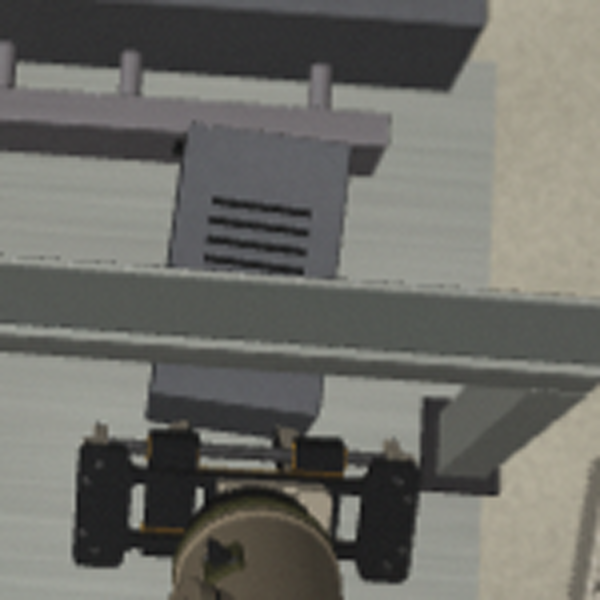

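The module's plug end has met the bar near (260,130) and the module is squaring up. I'll carry on gently.

Call:
{"method": "step_arm", "body": {
  "increments": [
    [[0.005,0,0.008,-0.0318,0,0.02,-0.1],[0.005,0,0.008,-0.0318,0,0.02,-0.1],[0,0,0,-0.0318,0,0.02,-0.1],[0,0,0,-0.0318,0,0.02,-0.1]]
  ]
}}

```text
clock: 11.22
ee_pos: [0.6053, -0.0819, 0.0454]
ee_rot: [[-0.846, 0.094, 0.524], [0.08, 0.996, -0.051], [-0.526, -0.001, -0.85]]
contact_force: [-11.5, -1.6, 7.1]
opening: 0.0509
grasp_force: 5.1
```

Call:
{"method": "step_arm", "body": {
  "increments": [
    [[0,0,0,-0.021,0,0.013,-0.1],[0,0,0,-0.021,0,0.013,-0.1],[0,0,0,-0.021,0,0.013,-0.1]]
  ]
}}

```text
clock: 11.6
ee_pos: [0.6112, -0.0825, 0.0454]
ee_rot: [[-0.846, 0.094, 0.524], [0.08, 0.996, -0.051], [-0.526, -0.001, -0.85]]
contact_force: [-9.4, -1.0, 6.7]
opening: 0.0513
grasp_force: 5.0
```

```bash
cat > st.py <<'E'
from h import *
s=get_state();th=np.radians(-5.35);x=np.array([np.cos(th),np.sin(th)]);y=np.array([-x[1],x[0]]);d=s["ee_pos"][:2]-[.5564,.0362]
print(s["clock"],"dock tip",(d@x).round(4),(d@y).round(4),"z",s["ee_pos"][2].round(4),"Fx",(s["contact_force"][:2]@x).round(2),s["contact_force"].round(2))
E
python3 st.py
```

```text
11.6 dock tip 0.0656 -0.1131 z 0.0454 Fx -9.28 [-9.42 -0.97  6.73]
```

Call:
{"method": "step_arm", "body": {
  "increments": [
    [[0,0,0,-0.0127,0,0.008,-0.1],[0,0,0,-0.0127,0,0.008,-0.1],[0,0,0,-0.0127,0,0.008,-0.1]]
  ]
}}

```text
clock: 11.98
ee_pos: [0.6148, -0.0828, 0.0454]
ee_rot: [[-0.846, 0.094, 0.524], [0.08, 0.996, -0.051], [-0.526, -0.001, -0.85]]
contact_force: [-11.3, -0.8, 7.8]
opening: 0.0513
grasp_force: 4.9
```

Call:
{"method": "step_arm", "body": {
  "increments": [
    [[0,0,0,-0.0085,0,0.0053,-0.1],[0,0,0,-0.0085,0,0.0053,-0.1]]
  ]
}}

```text
clock: 12.22
ee_pos: [0.6159, -0.083, 0.0452]
ee_rot: [[-0.847, 0.094, 0.523], [0.08, 0.996, -0.05], [-0.526, -0.001, -0.851]]
contact_force: [-20.1, -1.6, 14.6]
opening: 0.0515
grasp_force: 9.8
```

```bash
python3 st.py
```

```text
12.225 dock tip 0.0704 -0.1131 z 0.0452 Fx -19.9 [-20.14  -1.64  14.6 ]
```

Call:
{"method": "step_arm", "body": {
  "increments": [
    [[0,0,0,-0.0042,0,0.0026,-0.1],[0,0,0,-0.0042,0,0.0026,-0.1]]
  ]
}}

```text
clock: 12.48
ee_pos: [0.6162, -0.083, 0.0451]
ee_rot: [[-0.847, 0.094, 0.522], [0.08, 0.996, -0.05], [-0.525, -0.001, -0.851]]
contact_force: [-27.3, -0.4, 20.5]
opening: 0.0516
grasp_force: 13.4
```

```bash
python3 st.py; python3 -c "
from h import *
im=capture('top');cv2.imwrite('pics/t6raw.png',im)
cv2.imwrite('pics/t6.png',cv2.resize(im[110:260,310:460],None,fx=4,fy=4,interpolation=cv2.INTER_CUBIC))"
```

```text
12.475 dock tip 0.0707 -0.1131 z 0.0451 Fx -27.16 [-27.32  -0.45  20.45]
```

View pics/t6.png

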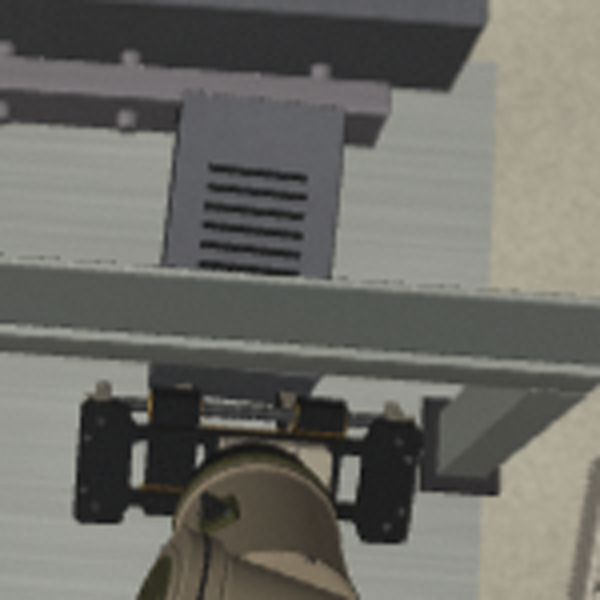

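Call:
{"method": "step_arm", "body": {
  "increments": [
    [[0,0,0,-0.0042,0,0.0026,-0.1],[0,0,0,-0.0042,0,0.0026,-0.1],[0,0,0,0,0,0,-0.1],[0,0,0,0,0,0,-0.1],[0,0,0,0,0,0,-0.1],[0,0,0,0,0,0,-0.1]]
  ]
}}

```text
clock: 13.28
ee_pos: [0.6165, -0.0831, 0.0451]
ee_rot: [[-0.848, 0.094, 0.522], [0.08, 0.996, -0.05], [-0.524, -0.001, -0.852]]
contact_force: [-33.7, 0.4, 25.1]
opening: 0.0505
grasp_force: 16.7
```

```bash
python3 st.py
python3 - <<'E'
from h import *
th=np.radians(-5.35);x=np.array([np.cos(th),np.sin(th)]);y=np.array([-x[1],x[0]]);o=np.array([.5564,.0362])
p=onplane("top",np.array([(184,90),(345,110)],float)/4+[310,110],.095)[:,:2]-o
b=onplane("top",np.array([(0,119),(375,147)],float)/4+[310,110],.015)[:,:2]-o
print(p@x,p@y,b@x)
E
```

```text
13.275 dock tip 0.071 -0.1132 z 0.0451 Fx -33.61 [-33.72   0.41  25.09]
[0.24912814 0.24335233] [-0.07162049 -0.16952747] [0.25282479 0.25100313]
```

Run:
```python
from h import *
for f,lo,hi in(("t4raw",162,174),("t6raw",148,174)):
    im=cv2.cvtColor(cv2.imread(f"pics/{f}.png"),cv2.COLOR_BGR2GRAY)
    roi=im[lo:hi,358:392]; m=(roi<60).astype(np.uint8)
    n,l,s,c=cv2.connectedComponentsWithStats(m)
    for i in range(1,n):
        if s[i,4]>15:
            ys,xs=np.nonzero(l==i); w=roi[ys,xs]; 
            e=onplane("top",np.c_[xs+358,ys+lo],.095)[:,:2]
            v=cv2.fitLine(e.astype(np.float32),2,0,.01,.01).ravel(); print(f,s[i,4],"yaw",np.degrees(np.arctan(-v[0]/v[1])).round(2))
    # right/left side edge by row gradient on module
    for name,c0,c1 in(("L",344,364),("R",384,402)):
        P=[]
        for r in range(142,172):
            g=np.abs(np.diff(cv2.GaussianBlur(im,(3,3),0)[r,c0:c1].astype(float))); P.append((c0+.5+(np.arange(len(g))@g**3)/(g**3).sum(),r))
        e=onplane("top",P,.095)[:,:2]; v=cv2.fitLine(e.astype(np.float32),cv2.DIST_HUBER,0,.001,.01).ravel(); print(f,name,np.degrees(np.arctan(v[1]/v[0])).round(2))
```

```text
t4raw 44 yaw -10.63
t4raw 26 yaw -9.25
t4raw L -10.92
t4raw R 12.66
t6raw 37 yaw -8.35
t6raw 40 yaw -8.56
t6raw 41 yaw -7.91
t6raw 41 yaw -8.6
t6raw 42 yaw -8.07
t6raw L -5.81
t6raw R -7.78
```

Pressed at about 34 N at the wrist, the bar is at its stop, but the module is still about 2.5° off square. I'll back off, close the fingers and nudge it on its right half to square it.

Call:
{"method": "step_arm", "body": {
  "increments": [
    [[0,0,0,0.04,0,-0.025,-0.1],[0,0,0,0.08,0,-0.05,-0.1],[0,0,0,0,-0.125,0,1],[0,0,0,0,-0.125,0,1],[0,0,0,0,-0.125,0,1],[0,0,0,0,0,0,1],[0,0,0,0,0,0,1],[0,0,0,0,0,0,1],[0,0,0,0,0,0,1]]
  ]
}}

```text
clock: 14.4
ee_pos: [0.6046, -0.1114, 0.0458]
ee_rot: [[-0.846, 0.094, 0.525], [0.079, 0.996, -0.05], [-0.528, -0.001, -0.849]]
contact_force: [0.1, 0.6, -0.3]
opening: 0.0007
grasp_force: 0.0
```

Call:
{"method": "step_arm", "body": {
  "increments": [
    [[0,0,0,-0.03,0,0.019,1],[0,0,0,-0.03,0,0.019,1],[0,0,0,-0.02,0,0.0125,1],[0,0,0,0,0,0,1]]
  ]
}}

```text
clock: 14.9
ee_pos: [0.612, -0.1124, 0.0457]
ee_rot: [[-0.846, 0.094, 0.525], [0.08, 0.996, -0.05], [-0.527, -0.001, -0.85]]
contact_force: [-4.4, -0.6, 2.0]
opening: 0.0006
grasp_force: 1.8
```

```bash
python3 st.py
```

```text
14.9 dock tip 0.0693 -0.1428 z 0.0457 Fx -4.29 [-4.37 -0.59  2.01]
```

Call:
{"method": "step_arm", "body": {
  "increments": [
    [[0,0,0,-0.0064,0,0.004,1],[0,0,0,-0.0064,0,0.004,1],[0,0,0,0,0,0,1]]
  ]
}}

```text
clock: 15.28
ee_pos: [0.6126, -0.1124, 0.0455]
ee_rot: [[-0.847, 0.094, 0.524], [0.08, 0.996, -0.05], [-0.526, -0.001, -0.85]]
contact_force: [-13.6, 0.4, 9.7]
opening: 0.0002
grasp_force: 6.7
```

Call:
{"method": "step_arm", "body": {
  "increments": [
    [[0,0,0,-0.0064,0,0.004,1],[0,0,0,0,0,0,1]]
  ]
}}

```text
clock: 15.52
ee_pos: [0.6128, -0.1125, 0.0454]
ee_rot: [[-0.847, 0.094, 0.523], [0.079, 0.996, -0.05], [-0.526, -0.001, -0.851]]
contact_force: [-19.5, 0.5, 14.7]
opening: 0.0006
grasp_force: 9.8
```

```bash
python3 st.py
```

```text
15.525 dock tip 0.07 -0.1428 z 0.0454 Fx -19.5 [-19.53   0.51  14.7 ]
```

Call:
{"method": "step_arm", "body": {
  "increments": [
    [[0,0,0,-0.0064,0,0.004,1],[0,0,0,-0.0064,0,0.004,1],[0,0,0,0,0,0,1],[0,0,0,0,0,0,1],[0,0,0,0,0,0,1],[0,0,0,0,0,0,1]]
  ]
}}

```text
clock: 16.27
ee_pos: [0.6132, -0.1126, 0.0452]
ee_rot: [[-0.848, 0.094, 0.522], [0.079, 0.996, -0.05], [-0.524, -0.001, -0.851]]
contact_force: [-33.5, 1.6, 25.5]
opening: 0.0001
grasp_force: 16.7
```

```bash
python3 st.py
python3 - <<'E'
from h import *
im=capture("top"); cv2.imwrite("pics/t7raw.png",im); g=cv2.cvtColor(im,cv2.COLOR_BGR2GRAY)
lo,hi=148,174; roi=g[lo:hi,358:392]
n,l,s,c=cv2.connectedComponentsWithStats((roi<60).astype(np.uint8)); A=[]
for i in range(1,n):
    if s[i,4]>25:
        ys,xs=np.nonzero(l==i); e=onplane("top",np.c_[xs+358,ys+lo],.095)[:,:2]
        v=cv2.fitLine(e.astype(np.float32),2,0,.01,.01).ravel(); A.append(np.degrees(np.arctan(-v[0]/v[1])))
print("vents",np.mean(A),A)
# bar top-front edge left of module & tray near edge for reference yaw: Canny+Hough
ed=cv2.Canny(g,40,120)
for x0,y0,x1,y1,z in((230,125,352,150,.015),(230,105,350,140,.075),(215,255,430,285,.005),(205,165,440,185,.29)):
    L=cv2.HoughLinesP(ed[y0:y1,x0:x1],1,np.pi/720,25,None,40,6)
    if L is None: print("none");continue
    for q in L.reshape(-1,4)[:4]:
        p=onplane("top",q.reshape(2,2)+[x0,y0],z)[:,:2]; d=p[1]-p[0]; print(z,q.tolist(),np.degrees(np.arctan(-d[0]/d[1])).round(2))
E
```

```text
16.275 dock tip 0.0704 -0.1428 z 0.0452 Fx -33.46 [-33.46   1.57  25.52]
vents -8.095637 [np.float32(-8.129063), np.float32(-7.8953123), np.float32(-7.907061), np.float32(-8.654094), np.float32(-7.8926563)]
0.015 [35, 12, 121, 18] -5.55
0.015 [32, 4, 119, 9] -4.83
0.075 [45, 25, 119, 29] -4.62
0.075 [77, 3, 117, 5] -4.38
0.075 [16, 15, 108, 21] -5.33
0.005 [7, 8, 52, 11] -5.14
0.29 [39, 6, 227, 19] -5.43
0.29 [138, 10, 187, 14] -6.14
```

Call:
{"method": "step_arm", "body": {
  "increments": [
    [[0,0,0,0.0064,0,-0.004,1],[0,0,0,-0.0066,0,-0.0106,1],[0,0,0,0,0,0,1]]
  ]
}}

```text
clock: 16.7
ee_pos: [0.6127, -0.1125, 0.0455]
ee_rot: [[-0.848, 0.094, 0.522], [0.08, 0.996, -0.05], [-0.525, -0.001, -0.851]]
contact_force: [-15.7, -0.7, 9.2]
opening: 0.0008
grasp_force: 8.2
```

Call:
{"method": "step_arm", "body": {
  "increments": [
    [[0,0,0,-0.0066,0,-0.0106,1],[0,0,0,0,0,0,1]]
  ]
}}

```text
clock: 16.95
ee_pos: [0.6125, -0.1124, 0.0458]
ee_rot: [[-0.848, 0.094, 0.522], [0.08, 0.996, -0.05], [-0.524, -0.0, -0.852]]
contact_force: [-9.6, -1.5, 1.9]
opening: 0.0002
grasp_force: 4.7
```

```bash
python3 st.py
```

```text
16.95 dock tip 0.0697 -0.1428 z 0.0458 Fx -9.37 [-9.55 -1.48  1.88]
```

Call:
{"method": "step_arm", "body": {
  "increments": [
    [[0,0,0,-0.0107,0,-0.0007,1],[0,0,0,-0.0107,0,-0.0007,1],[0,0,0,0,0,0,1]]
  ]
}}

```text
clock: 17.32
ee_pos: [0.6128, -0.1125, 0.0458]
ee_rot: [[-0.849, 0.094, 0.52], [0.08, 0.996, -0.049], [-0.522, -0.0, -0.853]]
contact_force: [-16.5, -1.8, 4.3]
opening: 0.0002
grasp_force: 8.0
```

```bash
python3 st.py
```

```text
17.325 dock tip 0.07 -0.1428 z 0.0458 Fx -16.27 [-16.51  -1.78   4.29]
```

Call:
{"method": "step_arm", "body": {
  "increments": [
    [[0,0,0,-0.0107,0,-0.0007,1],[0,0,0,-0.0107,0,-0.0007,1],[0,0,0,-0.0107,0,-0.0007,1],[0,0,0,0,0,0,1],[0,0,0,0,0,0,1],[0,0,0,0,0,0,1]]
  ]
}}

```text
clock: 18.08
ee_pos: [0.6131, -0.1125, 0.0457]
ee_rot: [[-0.851, 0.094, 0.517], [0.08, 0.996, -0.049], [-0.519, 0.0, -0.855]]
contact_force: [-25.9, -4.4, 8.0]
opening: 0.0005
grasp_force: 12.7
```

```bash
python3 st.py
cat > v.py <<'E'
from h import *
im=capture("top"); cv2.imwrite("pics/t8raw.png",im); g=cv2.cvtColor(im,cv2.COLOR_BGR2GRAY)
lo,hi=148,174; roi=g[lo:hi,358:392]
n,l,s,c=cv2.connectedComponentsWithStats((roi<60).astype(np.uint8)); A=[]
for i in range(1,n):
    if s[i,4]>25:
        ys,xs=np.nonzero(l==i); e=onplane("top",np.c_[xs+358,ys+lo],.095)[:,:2]
        v=cv2.fitLine(e.astype(np.float32),2,0,.01,.01).ravel(); A.append(np.degrees(np.arctan(-v[0]/v[1])))
print("vents",np.mean(A),len(A))
E
python3 v.py
```

```text
18.075 dock tip 0.0703 -0.1428 z 0.0457 Fx -25.4 [-25.92  -4.39   8.01]
vents -8.123662 5
```

Call:
{"method": "step_arm", "body": {
  "increments": [
    [[0,0,0,0.04,0,-0.025,1],[0,0,0,0.2,0,-0.12,1],[0,0,0,0.4,0,-0.25,1],[0,0,0,0.3,0,-0.19,1],[0,0,0,0,0,0,1],[0,0,0,0,0,0,1]]
  ]
}}

```text
clock: 18.88
ee_pos: [0.5309, -0.1051, 0.0514]
ee_rot: [[-0.845, 0.095, 0.527], [0.08, 0.996, -0.051], [-0.53, -0.001, -0.848]]
contact_force: [1.3, 0.9, 0.4]
opening: 0.0006
grasp_force: 0.0
```

```bash
python3 st.py; python3 v.py; python3 -c "
from h import *
im=cv2.imread('pics/t8raw.png')
cv2.imwrite('pics/t8.png',cv2.resize(im[120:240,335:415],None,fx=5,fy=5,interpolation=cv2.INTER_CUBIC))"
```

```text
18.875 dock tip -0.0122 -0.1431 z 0.0514 Fx 1.16 [1.25 0.91 0.36]
vents -7.877458 5
```

View pics/t8.png

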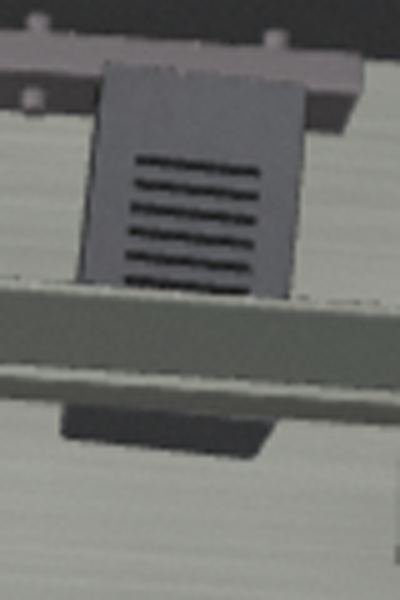

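Run:
```python
from h import *
th=np.radians(-5.35);x=np.array([np.cos(th),np.sin(th)]);y=np.array([-x[1],x[0]]);o=np.array([.5564,.0362])
def f(n,q,z,cam="top"):
    p=onplane(cam,np.array(q,float)/5+[335-.4,120-.4],z)[:,:2]-o; d=p[1]-p[0]
    print(n,np.c_[p@x,p@y].round(4).tolist(),"rel yaw",np.degrees(np.arctan(-(d@x)/(d@y))).round(2))
f("front top",[(104,62),(306,88)],.095)
f("rear bottom",[(62,435),(250,458)],.011)
f("bar bottom",[(0,110),(345,133)],.015)
f("vent1",[(136,159),(260,172)],.095)
f("vent5",[(126,256),(250,268)],.095)
f("rail top far",[(0,285),(400,303)],.29)
```

```text
front top [[0.2503, -0.0701], [0.244, -0.1684]] rel yaw -3.64
rear bottom [[0.0836, -0.0644], [0.0784, -0.1602]] rel yaw -3.12
bar bottom [[0.2523, -0.0217], [0.2525, -0.2004]] rel yaw 0.06
vent1 [[0.2024, -0.0883], [0.2001, -0.1482]] rel yaw -2.19
vent5 [[0.1537, -0.0862], [0.1519, -0.1457]] rel yaw -1.69
rail top far [[0.0776, -0.0253], [0.0814, -0.1829]] rel yaw 1.38
```

Call:
{"method": "step_arm", "body": {
  "increments": [
    [[0,0,0,-0.128,0.125,0.093,1],[0,0,0,-0.128,0.125,0.093,1],[0,0,0,-0.128,0.125,0.093,1],[0,0,0,-0.128,0.125,0.093,1],[0,0,0,-0.128,0.125,0.093,1],[0,0,0,-0.128,0.125,0.093,1],[0,0,0,0,0,0,1],[0,0,0,0,0,0,1]]
  ]
}}

```text
clock: 19.92
ee_pos: [0.6108, -0.052, 0.0444]
ee_rot: [[-0.846, 0.094, 0.525], [0.079, 0.996, -0.05], [-0.527, -0.001, -0.85]]
contact_force: [0.2, -0.2, -0.0]
opening: 0.0003
grasp_force: 0.0
```

```bash
python3 st.py
```

```text
19.925 dock tip 0.0624 -0.0827 z 0.0444 Fx 0.19 [ 0.17 -0.23 -0.04]
```

Call:
{"method": "step_arm", "body": {
  "increments": [
    [[0,0,0,-0.021,0,0.013,1],[0,0,0,-0.0106,0,0.0066,1],[0,0,0,0,0,0,1]]
  ]
}}

```text
clock: 20.3
ee_pos: [0.6139, -0.0526, 0.045]
ee_rot: [[-0.846, 0.095, 0.525], [0.08, 0.996, -0.051], [-0.528, -0.001, -0.849]]
contact_force: [-0.2, -0.6, -0.0]
opening: 0.0001
grasp_force: 0.0
```

Call:
{"method": "step_arm", "body": {
  "increments": [
    [[0,0,0,-0.0106,0,0.0066,1],[0,0,0,0,0,0,1]]
  ]
}}

```text
clock: 20.55
ee_pos: [0.6149, -0.0525, 0.0449]
ee_rot: [[-0.846, 0.094, 0.525], [0.08, 0.996, -0.05], [-0.528, -0.001, -0.849]]
contact_force: [-0.5, 0.1, 0.1]
opening: 0.0002
grasp_force: 0.0
```

```bash
python3 st.py
```

```text
20.55 dock tip 0.0665 -0.0828 z 0.0449 Fx -0.53 [-0.53  0.08  0.1 ]
```

Call:
{"method": "step_arm", "body": {
  "increments": [
    [[0,0,0,-0.0106,0,0.0066,1],[0,0,0,-0.0106,0,0.0066,1],[0,0,0,0,0,0,1]]
  ]
}}

```text
clock: 20.92
ee_pos: [0.6169, -0.0526, 0.0448]
ee_rot: [[-0.846, 0.094, 0.525], [0.08, 0.996, -0.05], [-0.528, -0.001, -0.849]]
contact_force: [-0.1, -0.3, 0.2]
opening: 0.0006
grasp_force: 0.0
```

Call:
{"method": "step_arm", "body": {
  "increments": [
    [[0,0,0,-0.0064,0,0.004,1],[0,0,0,-0.0064,0,0.004,1],[0,0,0,0,0,0,1]]
  ]
}}

```text
clock: 21.3
ee_pos: [0.618, -0.0527, 0.0448]
ee_rot: [[-0.846, 0.094, 0.525], [0.08, 0.996, -0.05], [-0.528, -0.001, -0.849]]
contact_force: [0.6, -0.1, -0.1]
opening: 0.0005
grasp_force: 0.0
```

```bash
python3 st.py
```

```text
21.3 dock tip 0.0697 -0.0828 z 0.0448 Fx 0.64 [ 0.63 -0.12 -0.15]
```

Call:
{"method": "step_arm", "body": {
  "increments": [
    [[0,0,0,-0.0064,0,0.004,1],[0,0,0,-0.0064,0,0.004,1],[0,0,0,0,0,0,1]]
  ]
}}

```text
clock: 21.68
ee_pos: [0.6193, -0.0529, 0.0448]
ee_rot: [[-0.846, 0.094, 0.525], [0.08, 0.996, -0.05], [-0.528, -0.001, -0.849]]
contact_force: [0.3, -0.6, 0.3]
opening: 0.0003
grasp_force: 0.0
```

Call:
{"method": "step_arm", "body": {
  "increments": [
    [[0,0,0,-0.0064,0,0.004,1],[0,0,0,-0.0064,0,0.004,1],[0,0,0,0,0,0,1]]
  ]
}}

```text
clock: 22.05
ee_pos: [0.6203, -0.0529, 0.0447]
ee_rot: [[-0.846, 0.094, 0.525], [0.08, 0.996, -0.05], [-0.527, -0.001, -0.85]]
contact_force: [-2.1, 0.1, 1.2]
opening: 0.0005
grasp_force: 0.8
```

```bash
python3 st.py
```

```text
22.05 dock tip 0.0719 -0.0828 z 0.0447 Fx -2.11 [-2.12  0.08  1.25]
```

Feeling the rear face gives 2.8 mm over 60 mm, so a yaw of about -2.7°. Squaring it needs the rear to move right, and fingertip friction was holding it. I'll press lightly and drag sideways.

Call:
{"method": "step_arm", "body": {
  "increments": [
    [[0,0,0,0.0424,0,-0.0265,1],[0,0,0,0.02,-0.197,-0.0125,1],[0,0,0,0,-0.197,0,1],[0,0,0,0,-0.197,0,1],[0,0,0,-0.0318,0,0.02,1],[0,0,0,-0.0212,0,0.0132,1],[0,0,0,0,0,0,1]]
  ]
}}

```text
clock: 22.92
ee_pos: [0.6144, -0.0998, 0.0443]
ee_rot: [[-0.847, 0.094, 0.524], [0.079, 0.996, -0.051], [-0.526, -0.001, -0.85]]
contact_force: [-10.0, -3.3, 6.7]
opening: 0.0
grasp_force: 4.5
```

```bash
python3 st.py
```

```text
22.925 dock tip 0.0704 -0.13 z 0.0443 Fx -9.63 [-9.98 -3.3   6.73]
```

Call:
{"method": "step_arm", "body": {
  "increments": [
    [[0,0,0,-0.0042,-0.0125,0.0026,1],[0,0,0,-0.0042,-0.0125,0.0026,1],[0,0,0,-0.0042,-0.0125,0.0026,1],[0,0,0,-0.0042,-0.0125,0.0026,1]]
  ]
}}

```text
clock: 23.42
ee_pos: [0.6151, -0.1021, 0.044]
ee_rot: [[-0.847, 0.092, 0.523], [0.079, 0.996, -0.048], [-0.525, 0.001, -0.851]]
contact_force: [-17.8, 5.8, 12.8]
opening: 0.0008
grasp_force: 8.5
```

```bash
python3 st.py; python3 v.py
```

```text
23.425 dock tip 0.0714 -0.1322 z 0.044 Fx -18.31 [-17.84   5.85  12.85]
vents -7.1850176 5
```

Call:
{"method": "step_arm", "body": {
  "increments": [
    [[0,0,0,-0.003,-0.0125,0.0016,1],[0,0,0,-0.003,-0.0125,0.0016,1],[0,0,0,-0.003,-0.0125,0.0016,1],[0,0,0,-0.003,-0.0125,0.0016,1]]
  ]
}}

```text
clock: 23.98
ee_pos: [0.616, -0.1064, 0.044]
ee_rot: [[-0.847, 0.093, 0.523], [0.079, 0.996, -0.048], [-0.525, 0.0, -0.851]]
contact_force: [-9.5, 2.6, 6.0]
opening: 0.0007
grasp_force: 4.8
```

```bash
python3 st.py; python3 v.py
```

```text
23.975 dock tip 0.0727 -0.1365 z 0.044 Fx -9.67 [-9.47  2.63  6.01]
vents -6.041435 5
```

Call:
{"method": "step_arm", "body": {
  "increments": [
    [[0,0,0,-0.004,-0.0125,0.0026,1],[0,0,0,-0.004,-0.0125,0.0026,1],[0,0,0,-0.0107,0,0,1],[0,0,0,-0.0107,0,0,1],[0,0,0,0,0,0,1]]
  ]
}}

```text
clock: 24.65
ee_pos: [0.6166, -0.1081, 0.0436]
ee_rot: [[-0.849, 0.092, 0.52], [0.079, 0.996, -0.047], [-0.523, 0.001, -0.853]]
contact_force: [-17.9, 4.7, 9.4]
opening: 0.0003
grasp_force: 8.9
```

```bash
python3 st.py; python3 v.py
```

```text
24.65 dock tip 0.0734 -0.1381 z 0.0436 Fx -18.24 [-17.88   4.72   9.44]
vents -5.52969 5
```

Call:
{"method": "step_arm", "body": {
  "increments": [
    [[0,0,0,-0.0107,0,-0.0007,1],[0,0,0,-0.0107,0,-0.0007,1],[0,0,0,-0.0107,0,-0.0007,1],[0,0,0,0,0,0,1],[0,0,0,0,0,0,1],[0,0,0,0,0,0,1],[0,0,0,0,0,0,1],[0,0,0,0,0,0,1]]
  ]
}}

```text
clock: 25.7
ee_pos: [0.6169, -0.1081, 0.0435]
ee_rot: [[-0.851, 0.092, 0.517], [0.079, 0.996, -0.047], [-0.519, 0.001, -0.855]]
contact_force: [-28.2, 3.7, 14.7]
opening: 0.0002
grasp_force: 14.3
```

```bash
python3 st.py; python3 v.py
```

```text
25.7 dock tip 0.0737 -0.138 z 0.0435 Fx -28.44 [-28.22   3.65  14.66]
vents -5.575937 5
```

Square and pressed at about 28 N at the wrist, roughly 20 N on the bar. Now I'll retract and hand in.

Call:
{"method": "step_arm", "body": {
  "increments": [
    [[0,0,0,0.02,0,-0.012,1],[0,0,0,0.05,0,-0.03,1],[0,0,0,0.2,0,-0.12,1],[0,0,0,0.3,0,-0.19,1],[0,0,0,0,0,0,1],[0,0,0,0,0,0,1],[0,0,0,0,0,0,1]]
  ]
}}

```text
clock: 26.62
ee_pos: [0.5688, -0.1057, 0.0479]
ee_rot: [[-0.845, 0.094, 0.526], [0.079, 0.996, -0.051], [-0.529, -0.001, -0.849]]
contact_force: [-0.5, 0.8, -0.0]
opening: 0.0002
grasp_force: 0.0
```

```bash
python3 st.py; python3 v.py; python3 -c "
from workcell import *
print(close_job())"
```

```text
26.625 dock tip 0.0256 -0.1401 z 0.0479 Fx -0.59 [-0.52  0.78 -0.05]
vents -5.493155 5
the job is handed in; nothing more can be done
None
```

The module lies on its feet, slid home and square in its bay, with the bar at its stop by camera and by feel. The last press read about 28 N at the wrist, an estimated 20 N on the bar, and I handed the job in at about 27 s (no verdict returned) with the hand clear.

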